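# Clamp the glued keepsake block under the leaf spring of the glue jig

## Task

The freshly glued wooden block lies on the sprung bed of the glue jig, too high to go under the dark steel bar. With a fingertip on the pale pad behind its red thumb step, press the block down hard against the bed and, keeping it pressed, slide it along the channel under the bar and the brass leaf spring until it is fully home against the blue end stop; then let go and move the fingers clear. Do not lift, tip or pick up the block, and leave the spools, scissors and everything else on the table where they are.

Things in the scene. Friction and masses are not known exactly. Their poses are not given: they have to be found in the camera images.
- jig: fixed wooden glue jig, 265 x 132 mm. Origin on the table top under its middle; its x is the slide direction (to the blue end stop), z up. A channel 93 mm wide runs along x between rails (tops 36 mm above the table), open at x = -135 mm. The dark steel bar crosses it from x = 46 to 58 mm, underside 45 mm and top 59 mm up. End stop: inner face x = 118 mm, top 50 mm up
- block: loose two-layer wooden block, 140 (x) x 90 (y) x 20 mm, 150 to 310 g, on the sprung bed in the channel, axes along the jig's. Origin under its centre, 30 mm above the table at the start; its top, 50 mm up, is then 5 mm higher than the bar's underside. Its blunt front (+x) end starts 6 to 34 mm short of the bar. Home: origin at jig x = 48 mm
- pad (a point): centre of the pale pad on top of the block, where the fingertip presses: level with the block's top, block x = -45 mm; the flat area is 50 mm long (from the rear edge at x = -70 mm to the red step) and 90 mm wide
- step (a point): top edge of the steep rear face of the red thumb step (a wedge 70 mm wide) on the block: block x = -20 mm, about 6 mm above the block's top; the step falls off to nothing towards +x (x = +10 mm). Push against the steep face towards +x. The step stays short of the bar when the block is home
- nose (a point): middle of the block's front (+x) face, half-way up
- bar_under (a point): middle of the underside of the steel bar, in the jig at x = 52 mm, 45 mm above the table; the block must pass under it
- stop_face (a point): point on the inner face of the blue end stop (x = 118 mm in the jig, 40 mm above the table) that the block's front must reach
- bed (a joint): how far the black rubber-faced sprung bed under the block is pressed down, m: 0 at rest, 0.012 at its bottom stop. It goes straight down without tilting and springs back when released. It takes roughly 5 N to start, 10 N at 5 mm (where the block just clears the bar), 16 N at 12 mm; 7 to 11 mm is a good working depth
- leaf (a joint): angle of the brass leaf spring, rad: 0 at rest, sloping down from the bar towards the end stop, its tip (40 mm wide, jig x = 105 mm) 35 mm above the table; grows as the block lifts it, to 0.1 to 0.25 with the block home. It presses down with 4 to 10 N and drags; sliding the pressed block takes about 5 to 12 N
- spool_gold: loose spool of gold wire, 72 mm across, 28 mm high, standing beside the jig; origin under its centre; leave it alone
- spool_silver: loose spool of silver wire, 72 mm across, 28 mm high, standing beside the jig; origin under its centre; leave it alone
- spool_cord: loose spool of dark olive cord, 72 mm across, 36 mm high; origin under its centre; leave it alone
- scissors: loose scissors with orange handles lying flat beside the jig, about 160 mm long along their x (blades to +x), 70 mm wide, 10 mm high; leave them alone
- case: loose dark blue case, 150 x 70 x 32 mm; origin under its centre; leave it alone
- mug: loose blue mug, 80 mm across, 90 mm high; origin under its centre; leave it alone
- jar: loose amber jar, 60 mm across, 90 mm high; origin under its centre; leave it alone
There are look-alikes about, which are no part of the job. Of the things shaped like the block, the wooden one is meant.

How it is judged:
On the way:
1. the block is pressed down and its front has gone under the steel bar (x of nose in the frame of jig above 0.06 m and z of block in the frame of jig below 0.0275 m), for 0.05 s.
At the end, for the whole second after the job is handed in: the block rests clamped in the jig, its front within 6 mm of the blue end stop, its underside below 27.5 mm (held under the bar), level and straight within about 4 degrees, the leaf spring raised by it, at rest and released (x of block in the frame of jig above 0.042 m and z of block in the frame of jig below 0.0275 m and angle between the x axis of block and the x axis of jig, either way round below 0.07 rad and angle between block's own z axis and vertical below 0.08 rad and value of joint leaf above 0.05 rad and linear speed of block below 0.01 m/s); the robot touches nothing.
It fails at once if the block is lifted (6 mm above its starting height in the jig) (z of block in the frame of jig above 0.036 m).
It fails at once if the block is tipped by more than about 14 degrees (angle between block's own z axis and vertical above 0.25 rad).
It fails at once if a bystander is moved by more than 15 mm (distance of any of spool_gold, spool_silver, spool_cord, scissors, case, mug, jar from where it was at the start of the episode above 0.015 m).
It also fails if it takes over 48 s, if anything falls off the work surface, if the arm or the gripper's body presses on something with over 40 N, if the wrist force passes 120 N, or if a joint passes its speed limit or range.

## Robot

A 6-joint arm with a two-finger parallel gripper is mounted at the origin on the work surface. World frame = base frame: x ahead of the robot, y to its left, z up, the work surface at z = 0. Lengths are in m, angles in rad, forces in N, time in s.
With the tool pointing down it reaches from about 0.3 to 0.75 m from the base axis. Payload 8.5 kg.
Tool frame: the origin (TCP) lies where the fingers leave the gripper's body, on its centre line; the fingertips stand 73 mm ahead of it and the grasp point (between the pads) lies 54 mm ahead of it (bot.finger_overhang is the z of the fingertips in the tool frame, in m); z points along the fingers, y is the line along which they close (so a half turn about z gives the same grasp; the last joint's range is limited). The gripper opens to 85 mm and grips with 20 to 120 N. Pads are 22 mm wide; open, the fingers measure 114 mm over their backs; the gripper's body (76 mm by 85 mm) begins 54 mm behind the grasp point. The pads swing forward as they close: fully open they stand 13 mm farther back than shut.
Start: joints at [0.906, 0.381, 1.297, -0, 1.464, -0.215], TCP at [0.239, 0.495, 0.304] pointing down, gripper open.
Joint ranges: [-3.11, 3.11], [-0.89, 2.33], [0.22, 2.48], [-1.42, 4.56], [0.17, 2.85], [-2.88, 2.88]. Speed limits (rad/s): [2.39, 2.39, 3.14, 3.14, 3.14, 3.14].

## Interface

Orientations are given as [roll, pitch, yaw] about the fixed x, y, z axes, in that order (R = Rz(yaw) Ry(pitch) Rx(roll)).
In Python, from plant import bot, effector, read_camera, camera_info, workorder gives the robot as it stands. The module is installed in compiled form; this text tells all that it offers. Calls block until the motion is done:
- bot.move_to(position, orientation): joint-space move of the TCP to a pose.
- bot.move_linear(position, rotation=None, rate=0.15, max_force=None): straight line of the TCP; rotation=None keeps the orientation; rate is the mean speed in m/s. With max_force (N) it stops when the force on the tool has changed by that much, and returns True; else False.
- bot.goto_joints(angles): joint-space move.
- effector.set_gripper(opening): finger opening in m; the grip force is fixed at half the most; returns when the fingers have stopped.
- bot.sleep(seconds).
- bot.inverse_kinematics(position, orientation): joint angles nearest the present ones, or None.
- bot.read_state(): the state.
- read_camera(name): name is "scene" or "side" or "wrist"; returns the picture (400x640x3 uint8, red, green, blue); there is no depth.
- camera_info(name): a dict with "fovy" (degrees; the focal length in pixels is half the picture's height over the tangent of half this angle, whatever the lens; pixels are square), "cx", "cy" (the principal point, pixels), "rvec" (rotation vector, rad) and "tvec" (3), from world to camera coordinates, as OpenCV has them. Camera axes: x right, y down, z forward; pixel columns grow to the right and rows downward; lengths in m; the calibration is good to about 2 mm. A picture is of the moment at which its call begins: read the wrist's pose just before it. camera_info takes no time and is no camera call; for the wrist camera it gives the pose at the moment of the call.
A pose or a line that the arm cannot do raises bot.Unreachable and nothing moves.
- workorder.sign_off(): hands the job in; it is judged then, once.
The state is a dict: "t": time; "joint_positions": joint angles; "joint_velocities": joint speeds; "effort": joint torques, N m; "position": TCP position; "ee_rot": TCP orientation; "ft_force": force on the tool from outside, world axes, zero at the start; "ft_torque": the same for the moment, N m; "width": finger opening in m; "grasp_force": force on a finger pad.
Only numpy, scipy, OpenCV 4.12 (cv2) and the standard library are available. Lean on these libraries where they do the work, as an engineer would, in place of code of your own. Each camera call takes 0.05 s, during which the arm holds its last target. There are 200 camera calls.

## Working session

There is one attempt and no reset: what is moved stays moved. The work goes in short steps, each a Python script; the robot and the scene stay as the last script left them, time stands still between calls to the robot, and variables do not carry over. Pictures are saved under pics/ and viewed, at most 10 in all, crops included, and the job is handed in when it is done.

```bash
mkdir -p pics
cat > h.py <<'E'
import numpy as np, cv2
from plant import bot, effector, read_camera, camera_info, workorder
def cam(name):
    c=camera_info(name); f=200/np.tan(np.radians(c["fovy"])/2)
    R=cv2.Rodrigues(np.array(c["rvec"],float))[0]; t=np.array(c["tvec"],float)
    return f,c["cx"],c["cy"],R,t
def ray(name_or_c,uv,z):
    f,cx,cy,R,t=cam(name_or_c) if isinstance(name_or_c,str) else name_or_c
    d=R.T@np.array([(uv[0]-cx)/f,(uv[1]-cy)/f,1]); o=-R.T@t
    return o+d*(z-o[2])/d[2]
def proj(c,p):
    f,cx,cy,R,t=c; q=R@np.array(p)+t; return np.array([f*q[0]/q[2]+cx,f*q[1]/q[2]+cy])
def snap(name,fn):
    im=read_camera(name); cv2.imwrite("pics/"+fn,im[:,:,::-1]); return im
E
python3 - <<'E'
from h import *
a=snap("scene","s1.png"); b=snap("side","d1.png")
print(camera_info("scene"),camera_info("side")); s=bot.read_state(); print(s["t"],s["ee_rot"],s["ft_force"],s["width"])
E
```

```text
{'fovy': 43.51925127226348, 'cx': 315.6970483621423, 'cy': 206.9477347237357, 'rvec': array([ 1.849067  ,  1.69318339, -0.64677021]), 'tvec': array([-0.0433722 , -0.29894273,  1.91692287])} {'fovy': 44.41198141040801, 'cx': 319.9371976515426, 'cy': 201.62395964354315, 'rvec': array([ 2.45252443, -0.31894293,  0.13691537]), 'tvec': array([-0.47817633,  0.11942078,  1.40040608])}
0.1 [-3.14034383e+00 -2.79395756e-04  2.69178583e+00] [ 0.08412313 -0.19647607 -0.28582465] 0.08495452763893158
```

View pics/s1.png

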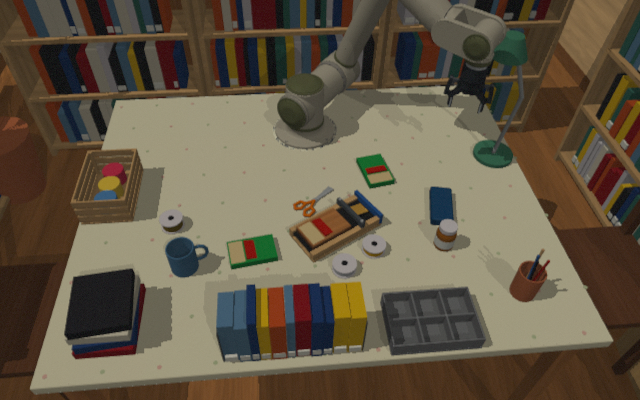

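View pics/d1.png

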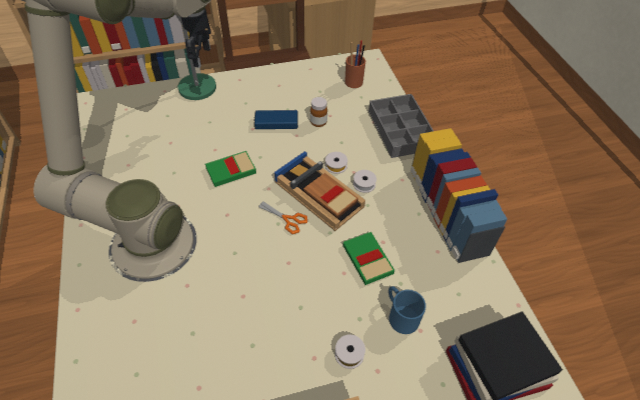

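Block-shaped candidates in the scene view are the wooden block in the jig at about (322,230), a green block at (375,170) and a green block at (252,250). I choose the wooden one, which lies in the jig with the blue stop at (368,207) and the bar at (350,215). I'll check it in a close crop.

Run:
```python
from h import *
a=cv2.imread("pics/s1.png")[180:270,275:395]; b=cv2.imread("pics/d1.png")[140:235,255:375]
a=cv2.resize(a,None,fx=6,fy=6,interpolation=cv2.INTER_CUBIC)[:, :]; b=cv2.resize(b,None,fx=6,fy=6,interpolation=cv2.INTER_CUBIC)
cv2.imwrite("pics/ca.png",a); cv2.imwrite("pics/cb.png",b)
```

```text
(no output)
```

View pics/ca.png

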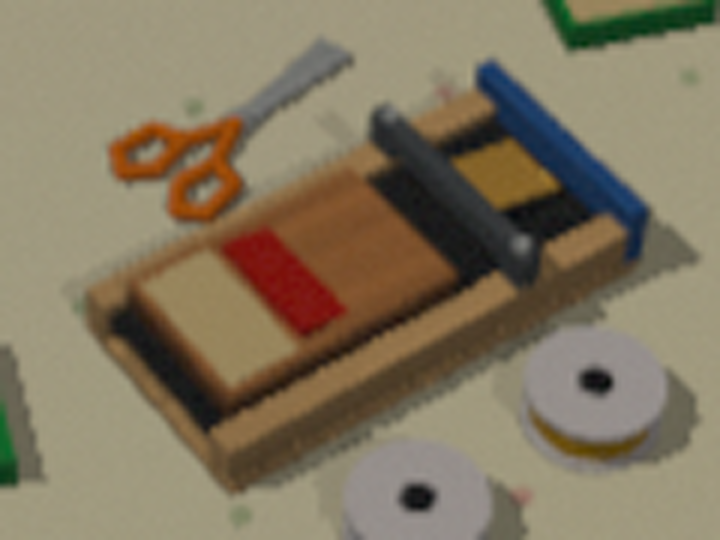

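View pics/cb.png

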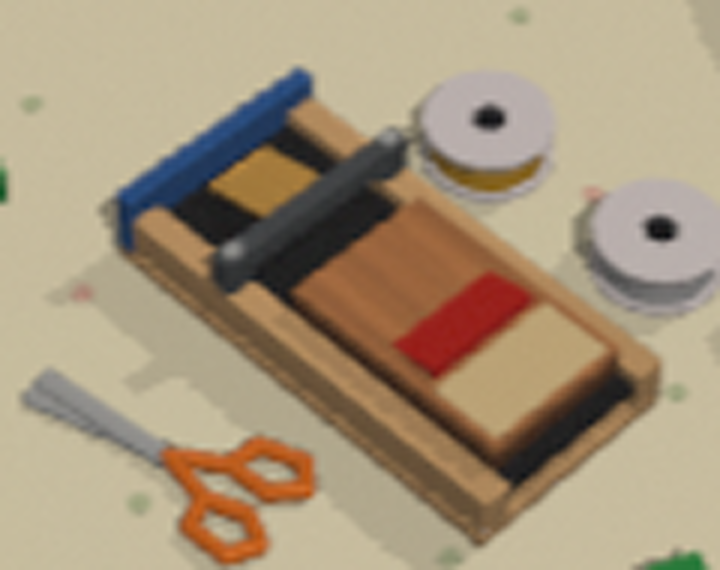

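The crops show the wooden block: pale pad around crop a (215,320), which is scene (311,233); red step at (283,283); steel bar at (455,190); blue stop at (565,150). The green ones are look-alikes. Next I cast rays to get the jig and block poses.

Run:
```python
from h import *
A=lambda p:(275+(p[0]+.5)/6-.5,180+(p[1]+.5)/6-.5); B=lambda p:(255+(p[0]+.5)/6-.5,140+(p[1]+.5)/6-.5)
for n,T,pts in (("scene",A,dict(rl=(135,290),rr=(228,398),fl=(355,172),fr=(458,272),sl=(480,65),sr=(648,215),redl=(222,245),redr=(303,333))),
                ("side",B,dict(rl=(495,448),rr=(615,360),fl=(297,292),fr=(415,205),sl=(120,195),sr=(303,70),redl=(437,378),redr=(533,300)))):
    P={k:ray(n,T(v),.056 if "red" in k else .05)[:2] for k,v in pts.items()}
    rear=(P['rl']+P['rr'])/2; front=(P['fl']+P['fr'])/2; d=front-rear; w=P['rl']-P['rr']
    ds=P['sl']-P['sr']
    print(n,"rear",rear,"front",front,"len",np.linalg.norm(d),"yaw",np.arctan2(d[1],d[0]),"w",np.linalg.norm(w),np.arctan2(-w[0],w[1])+0,"stop",(P['sl']+P['sr'])/2,np.arctan2(-ds[0],ds[1]),np.linalg.norm(ds),"red",(P['redl']+P['redr'])/2)
    print({k:v.round(3) for k,v in P.items()})
# spools
for z,uv in ((.028,(374.3,243)),(.028,(344.5,262.5))): print("spool",ray("scene",uv,z))
```

```text
scene rear [ 0.57133709 -0.04321119] front [0.50020929 0.07859216] len 0.14105042297628032 yaw 2.0993352278052084 w 0.08321499787433502 2.0804103236038696 stop [0.44877029 0.16864135] 2.1244003378135354 0.13487076498809078 red [ 5.44288527e-01 -1.95645079e-04]
{'rl': array([ 0.535, -0.064]), 'rr': array([ 0.608, -0.023]), 'fl': array([0.464, 0.057]), 'fr': array([0.537, 0.101]), 'sl': array([0.391, 0.133]), 'sr': array([0.506, 0.204]), 'redl': array([ 0.514, -0.018]), 'redr': array([0.575, 0.017])}
side rear [ 0.56424967 -0.04790556] front [0.49581523 0.0730086 ] len 0.13893705610099213 yaw 2.085821882909854 w 0.0818996659288398 2.0462439325953765 stop [0.44349885 0.16983872] 2.0849709651119084 0.1298757799065696 red [ 0.54091326 -0.00487036]
{'rl': array([ 0.528, -0.067]), 'rr': array([ 0.601, -0.029]), 'fl': array([0.459, 0.052]), 'fr': array([0.532, 0.094]), 'sl': array([0.387, 0.138]), 'sr': array([0.5  , 0.202]), 'redl': array([ 0.511, -0.023]), 'redr': array([0.571, 0.013])}
spool [0.59473204 0.16487394 0.028     ]
spool [0.65905578 0.06589208 0.028     ]
```

Run:
```python
from h import *
Y=2.092; O=[np.pi,0,Y]; d=np.array([np.cos(Y),np.sin(Y)])
effector.set_gripper(0.0)
p=np.array([.533,.015])-.075*d
bot.move_to([*p,.25],O)
c=cam("wrist"); im=snap("wrist","w1.png")
s=bot.read_state(); print(s["t"],s["position"],s["ee_rot"],s["ft_force"],s["width"],s["joint_positions"],bot.finger_overhang)
print("cam at",-c[3].T@c[4],c[3][2])
C=np.array([.533,.015]); n=np.array([-d[1],d[0]])
for nm,q in dict(pad=[*(C-.045*d),.05],step=[*(C-.02*d),.056],nose=[*(C+.07*d),.05]).items(): print(nm,proj(c,q))
```

```text
3.2 [ 0.57035766 -0.04918906  0.2501527 ] [3.14140016e+00 6.11330032e-05 2.09331259e+00] [-0.53870586 -0.3752253   0.57933063] -0.00013531908576421337 [-2.92780342e-01  4.62485135e-01  1.32409765e+00  1.00538624e-04
  1.35483339e+00 -8.15318142e-01] 0.0726
cam at [0.53755043 0.00732352 0.32053904] [ 0.13146569 -0.22712105 -0.96495223]
pad [315.77867703 156.94451495]
step [315.78726574 128.91804055]
nose [315.83876498  13.88085366]
```

View pics/w1.png

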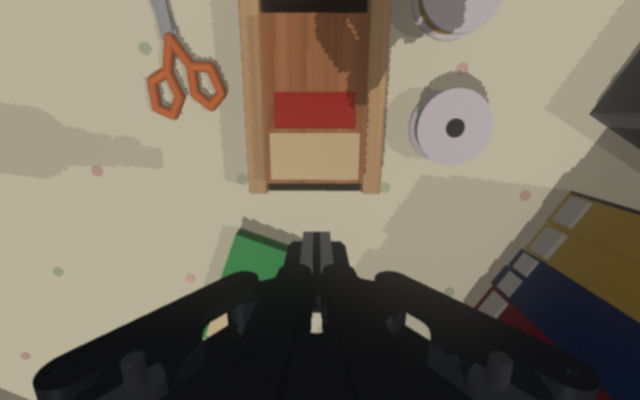

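The wrist view agrees with the estimate: red rear edge at row 129, pad centre at (315,157), rails vertical. Now I descend and press.

Run:
```python
from h import *
Y=2.092; O=[np.pi,0,Y]; d=np.array([np.cos(Y),np.sin(Y)]); C=np.array([.533,.015])
p=C-.037*d
st=lambda m:(lambda s:print(m,round(s["t"],2),s["position"].round(4) if hasattr(s["position"],'round') else s["position"],np.round(s["ft_force"],1)))(bot.read_state())
bot.move_to([*p,.15],O); st("above")
print(bot.move_linear([*p,.112],rate=.02,max_force=4)); st("contact")
z0=bot.read_state()["position"][2]
if .115<z0<.13:
    bot.move_linear([*p,.1226-.0085],rate=.02,max_force=30); st("pressed")
    c=cam("wrist"); snap("wrist","w2.png")
```

```text
above 3.71 [ 0.5523 -0.0171  0.151 ] [ 0.3 -1.   0.8]
True
contact 5.03 [ 0.5514 -0.0171  0.1212] [-0.2 -0.   6.5]
pressed 5.52 [ 0.5515 -0.0171  0.115 ] [-3.8  0.6 11.7]
```

View pics/w2.png

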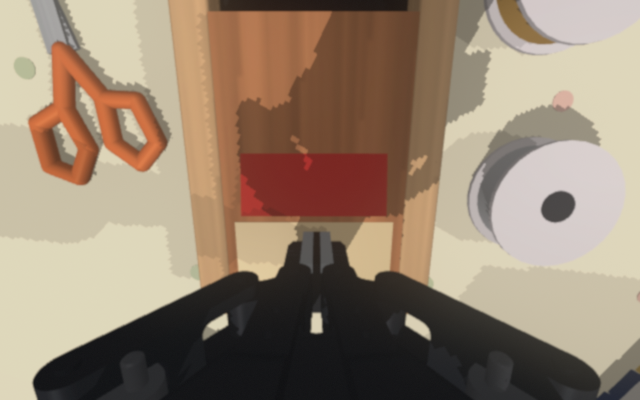

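Run:
```python
from h import *
Y=2.092; d=np.array([np.cos(Y),np.sin(Y)]); C=np.array([.533,.015]); p=C-.037*d
def st(m):
    s=bot.read_state(); f=np.array(s["ft_force"]); q=np.array(s["position"])
    print(m,round(s["t"],2),"s=%.4f z=%.4f"%((q[:2]-C)@d,q[2]),"Fx %.1f Fy %.1f Fz %.1f"%(f[:2]@d,f[1]*d[0]*-1+f[0]*d[1],f[2]))
bot.move_linear([*p,.1115],rate=.02); st("press")
for k in range(1,14):
    q=p+.01*k*d
    hit=bot.move_linear([*q,.1115],rate=.03,max_force=18); st(("%d"%k)+str(hit))
    if hit: break
snap("wrist","w3.png")
```

```text
press 5.85 s=-0.0371 z=0.1127 Fx 2.1 Fy -2.7 Fz 14.2
1False 6.33 s=-0.0282 z=0.1134 Fx -2.1 Fy 0.7 Fz 12.6
2False 6.82 s=-0.0182 z=0.1133 Fx -1.6 Fy 0.7 Fz 13.4
3False 7.3 s=-0.0082 z=0.1133 Fx -0.8 Fy -0.1 Fz 12.6
4False 7.78 s=0.0019 z=0.1133 Fx -2.0 Fy 0.8 Fz 12.8
5False 8.27 s=0.0119 z=0.1132 Fx -2.3 Fy 0.8 Fz 13.2
6False 8.75 s=0.0219 z=0.1132 Fx -2.1 Fy 0.6 Fz 13.0
7False 9.23 s=0.0319 z=0.1131 Fx -2.7 Fy 0.3 Fz 12.7
8False 9.72 s=0.0417 z=0.1129 Fx -3.3 Fy 1.2 Fz 9.5
9False 10.2 s=0.0517 z=0.1128 Fx -4.6 Fy 0.0 Fz 8.8
10False 10.68 s=0.0616 z=0.1127 Fx -5.0 Fy 1.4 Fz 7.1
11False 11.17 s=0.0710 z=0.1127 Fx -9.0 Fy -0.6 Fz 6.8
12True 11.39 s=0.0712 z=0.1131 Fx -3.7 Fy -2.9 Fz 4.6
```

View pics/w3.png

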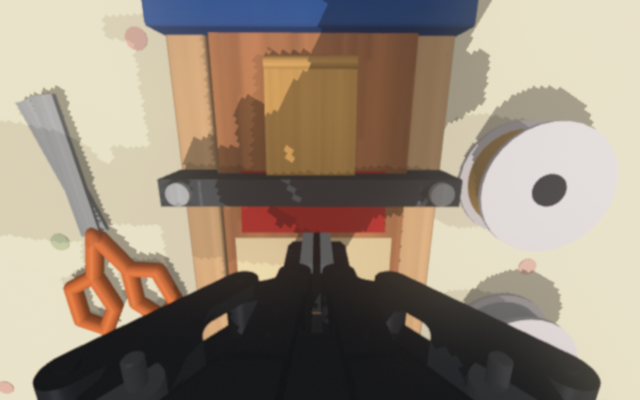

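The block's front now meets the blue stop (row ~30) and the leaf lies on top of it. I'll give one firm nudge, then release and check.

Run:
```python
from h import *
Y=2.092; d=np.array([np.cos(Y),np.sin(Y)]); C=np.array([.533,.015])
def st(m):
    s=bot.read_state(); f=np.array(s["ft_force"]); q=np.array(s["position"])
    print(m,round(s["t"],2),"s=%.4f z=%.4f"%((q[:2]-C)@d,q[2]),"Fx %.1f Fz %.1f"%(f[:2]@d,f[2]))
print(bot.move_linear([*(C+.085*d),.1115],rate=.03,max_force=22)); st("nudge")
q=C+.0715*d
bot.move_linear([*q,.1165],rate=.02); st("up")
bot.move_linear([*(q-.003*d),.1195],rate=.02); st("back")
bot.move_linear([*(q-.006*d),.16],rate=.08); st("clear")
bot.move_linear([*(q-.08*d),.25],rate=.15)
snap("wrist","w4.png"); c=cam("wrist"); st("end")
B=q  # expected geometry
cv2.imwrite("pics/d4.png",cv2.resize(read_camera("side")[140:235,255:375,::-1],None,fx=6,fy=6,interpolation=cv2.INTER_CUBIC))
```

```text
True
nudge 11.71 s=0.0717 z=0.1134 Fx -4.2 Fz 4.1
up 12.05 s=0.0716 z=0.1165 Fx -0.6 Fz 0.7
back 12.41 s=0.0684 z=0.1195 Fx 0.0 Fz 0.2
clear 13.07 s=0.0656 z=0.1597 Fx -0.0 Fz 0.4
end 14.04 s=-0.0079 z=0.2491 Fx -0.4 Fz 0.2
```

View pics/w4.png

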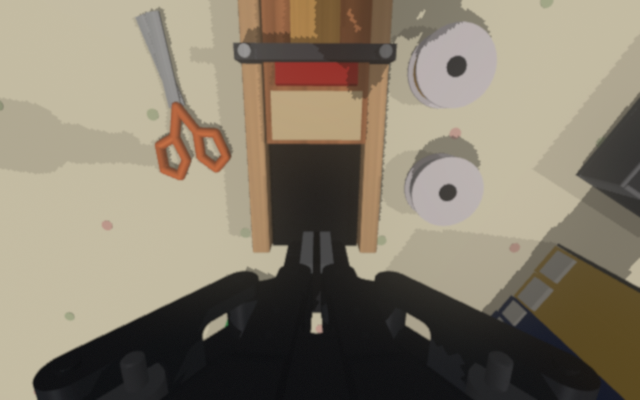

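View pics/d4.png

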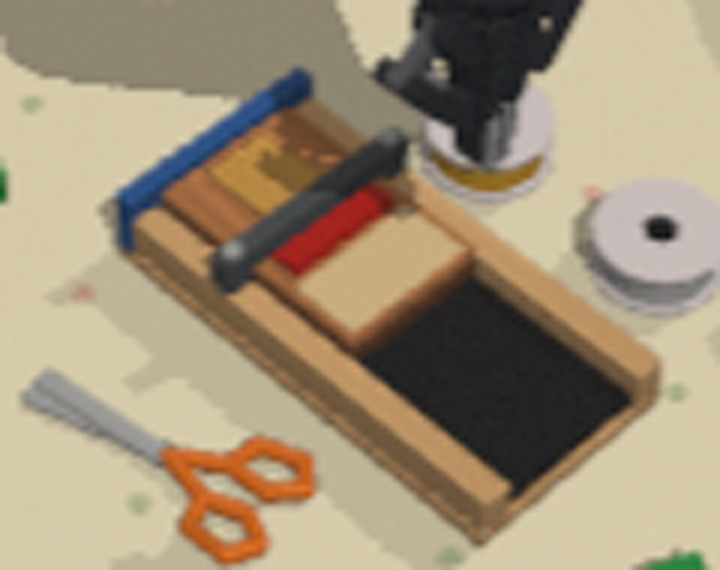

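The block sits against the blue stop under the bar and leaf, level and straight, with the bystanders unmoved. One numeric check on the home distance (rear edge at row ~144, rail ends at row ~251), then sign-off.

Run:
```python
from h import *
d=np.array([np.cos(2.092),np.sin(2.092)])
a=ray("wrist",(315,143),.045)[:2]; b=ray("wrist",(315,251),.036)[:2]; e=ray("wrist",(315,62),.045)[:2]
g=(a-b)@d; print("rear edge above open end",g,"(home: 0.1105..0.113)")
if g>.106: print(workorder.sign_off())
```

```text
rear edge above open end 0.11176706190652672 (home: 0.1105..0.113)
the job is handed in; nothing more can be done
None
```

The job is handed in: the block was pressed down, slid home against the blue stop and released under the bar and leaf spring, with the fingers clear. My last check put its rear edge 111.8 mm from the jig's open end, where home is 110.5–113 mm. The sign-off call gave no verdict.

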